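# Fit the carrier plate on the lab shaker

## Robot

A 7-joint arm with a two-finger parallel gripper is mounted at the origin on the work surface. World frame = base frame: x ahead of the robot, y to its left, z up, the work surface at z = 0. Lengths are in m, angles in rad, forces in N, time in s.
With the tool pointing down it reaches from about 0.425 to 0.95 m from the base axis. Payload 4.7 kg.
Tool frame: the origin (TCP) lies on the centre line of the jaws, within the pads' length; the fingertips stand robot.nose_length ahead of it and the grasp point (between the pads) lies 8 mm behind it (robot.nose_length is the distance from the TCP to the fingertips, in m); z points along the fingers, y is the line along which they close (so a half turn about z gives the same grasp; the last joint's range is limited). The gripper opens to 85 mm and grips with 20 to 120 N. Pads are 22 mm wide; open, the fingers measure 114 mm over their backs; the gripper's body (76 mm by 85 mm) begins 54 mm behind the grasp point. The pads swing forward as they close: fully open they stand 13 mm farther back than shut.
Start: joints at [-1.138, 0.469, -0.049, 1.532, 0.024, 1.141, -0.082], TCP at [0.301, 0.604, 0.242] pointing down, gripper open.
Joint ranges: [-2.59, 2.59], [-0.33, 1.99], [-1.39, 1.29], [0.1, 2.45], [-1.04, 4.18], [0.21, 1.99], [-2.66, 2.66]. Speed limits (rad/s): [2.57, 2.57, 3.14, 3.14, 3.14, 3.14, 3.14].

## Interface

Orientations are given as [roll, pitch, yaw] about the fixed x, y, z axes, in that order (R = Rz(yaw) Ry(pitch) Rx(roll)).
In Python, from plant import robot gives the robot as it stands. Calls block until the motion is done:
- robot.goto(position, orientation): joint-space move of the TCP to a pose.
- robot.move_straight(position, vel=0.15, attitude=None, contact_N=None): straight line of the TCP; attitude=None keeps the orientation; vel is the mean speed in m/s. With contact_N (N) it stops when the force on the tool has changed by that much, and returns True; else False.
- robot.move_joints(angles): joint-space move.
- robot.grip(opening, strength=None): opening from 0.0 (shut) to 1.0 (fully open); strength is the grip in N (None keeps the last); returns when the fingers have stopped.
- robot.sleep(seconds).
- robot.inverse_kinematics(position, orientation): joint angles nearest the present ones, or None.
- robot.sense(): the state.
- robot.grab_frame(name): name is "scene" or "top" or "wrist"; returns a dict with "image" (400x640x3 uint8, red, green, blue), "range_z" (400x640 float32, m along the optical axis (not along the pixel's ray), 0 where there is no reading), "fx", "fy", "cx", "cy" (pixels), "R" (3x3) and "t" (3): a world point X has camera coordinates R X + t. Camera axes: x right, y down, z forward; pixel columns grow to the right and rows downward; lengths in m; the calibration is good to about 2 mm. A picture is of the moment at which its call begins.
A pose or a line that the arm cannot do raises robot.IKError and nothing moves.
- robot.close_job(): hands the job in; it is judged then, once.
The state is a dict: "t": time; "joint_pos": joint angles; "joint_velocities": joint speeds; "effort": joint torques, N m; "tcp_pos": TCP position; "tcp_rot": TCP orientation; "wrist_force": force on the tool from outside, world axes, zero at the start; "torque": the same for the moment, N m; "opening": opening from 0.0 (shut) to 1.0 (fully open); "gripper_force": force on a finger pad.
Only numpy, scipy, OpenCV 4.12 (cv2) and the standard library are available. Lean on these libraries where they do the work, as an engineer would, in place of code of your own. Each camera call takes 0.05 s, during which the arm holds its last target. There are 200 camera calls.

## Task

Take the aluminium carrier plate with the two large round holes, rest it on the tops of the shaker's two studs a little to one side of where it belongs, and slide it across until both holes drop over the studs. Leave it lying flat on the shaker's platform, and leave the other plate where it is.

Things in the scene. Friction and masses are not known exactly. Their poses are not given: they have to be found in the camera images.
- plate: The plate to fit: bare aluminium, 180 x 96 x 6 mm (x, y, z), loose on the bench, 0.2 to 0.4 kg. Two through holes of 34 mm diameter at x = -62 and +62 mm, y = 0. On its middle stands a black grip rib, 64 mm along x, 16 mm thick (y), top 50 mm above the plate's underside. Origin: centre of the underside, z up. It fits either way round.
- other_plate: A bystander plate of the same size, material and grip rib, but with four small 11 mm holes near its corners (x = +-65, y = +-33 mm), too small for the studs. Origin: centre of the underside. It lies beside the right plate; which of the two lies nearer the shaker varies.
- shaker: White lab shaker, 240 x 200 mm (x, y), fixed on the bench. Origin: centre of its underside. Black 220 x 180 mm platform, top 80 mm up. Two steel studs, 12 mm thick, 20 mm tall (tops 100 mm up), at x = -62 and +62, y = 0. The plate seats centred, its origin 80 mm above this one, x axes in line; within 11 mm off centre it drops on. Good first resting place: 25 to 30 mm aside along the shaker's y.
Mind the look-alikes: they are no part of the job. What is shaped like the plate but purple or turquoise is not meant.

How it is judged:
On the way:
1. the plate rests level on the tops of the studs, more than 12 mm off its seat, holes not yet over them (contact force between plate and shaker above 0.3 N and z of plate in the frame of shaker between 0.092 and 0.112 m and horizontal distance between plate and shaker between 0.012 and 0.08 m and angle between plate's own z axis and vertical below 0.2 rad), for 0.1 s.
At the end, for the whole second after the job is handed in: The two-hole plate lies flat on the shaker's platform (underside within 5 mm of it, tilt under 0.08 rad) with both studs through its holes, its centre within 18 mm of the platform's and its long axis within 0.3 rad of the stud line, at rest; the other plate is within 30 mm of where it began (horizontal distance between plate and shaker below 0.018 m and z of plate in the frame of shaker between 0.075 and 0.085 m and angle between plate's own z axis and vertical below 0.08 rad and angle between the x axis of plate and the x axis of shaker, either way round below 0.3 rad and linear speed of plate below 0.02 m/s and distance of other_plate from where it was at the start of the episode below 0.03 m); the robot touches nothing.
It fails at once if the other plate is moved by more than 30 mm (distance of other_plate from where it was at the start of the episode above 0.03 m).
It also fails if it takes over 51 s, if anything falls off the work surface, if the arm or the gripper's body presses on something with over 40 N, if the wrist force passes 120 N, or if a joint passes its speed limit or range.

## Working session

There is one attempt and no reset: what is moved stays moved. The work goes in short steps, each a Python script; the robot and the scene stay as the last script left them, time stands still between calls to the robot, and variables do not carry over. Pictures are saved under pics/ and viewed, at most 10 in all, crops included, and the job is handed in when it is done.

```bash
mkdir -p pics
python3 - <<'E'
from plant import robot
import cv2,numpy as np
for n in("top","scene"):
    f=robot.grab_frame(n); cv2.imwrite(f"pics/{n}0.png",f["image"][:,:,::-1]); np.savez(f"{n}0.npz",**f)
print(robot.nose_length, robot.sense())
E
```

```text
0.011 {'t': 0.1, 'joint_pos': array([-1.13788785,  0.46940583, -0.04860188,  1.53356727,  0.0240982 ,
        1.14101717, -0.08230231]), 'joint_velocities': array([-0.00217477, -0.00160268, -0.00176208, -0.00259226,  0.0011614 ,
       -0.00052036, -0.00088549]), 'effort': array([ 7.62791005e-04, -5.11512029e+01, -4.70556272e-02, -2.38393056e+01,
        1.08112363e-02,  4.32761764e-03,  1.31536271e-05]), 'tcp_pos': array([0.30051531, 0.60384663, 0.24133905]), 'tcp_rot': array([-3.13978148e+00,  5.86760917e-05,  2.67981622e+00]), 'wrist_force': array([-0.40431648, -0.14944376,  0.3060774 ]), 'torque': array([-0.03438061, -0.04619777, -0.01152233]), 'gripper_force': 0.0, 'opening': 0.9989519154788231}
```

View pics/top0.png

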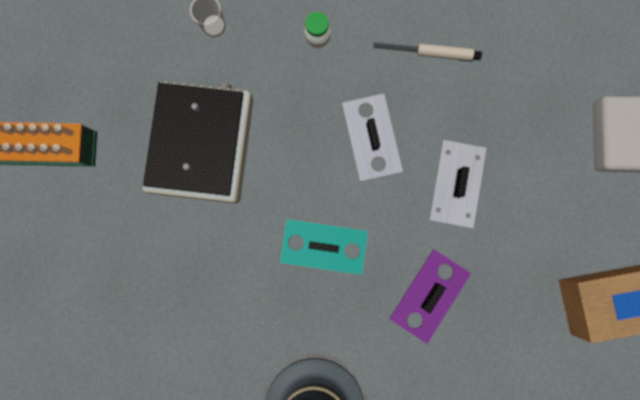

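View pics/scene0.png

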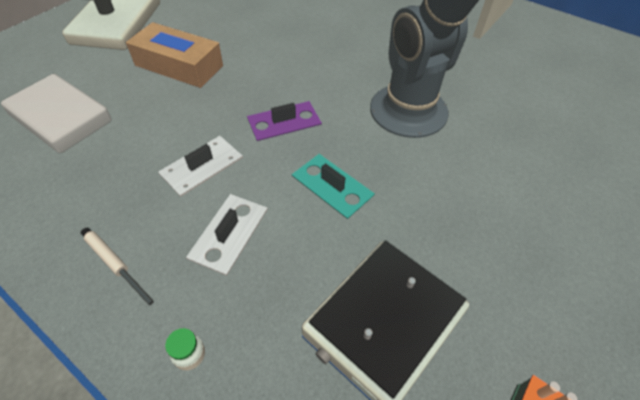

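Candidates in the top view are a grey two-hole plate at (372,137), a grey four-hole plate at (459,184), a turquoise plate at (324,247) and a purple plate at (431,296). I choose (372,137). The shaker is at (198,140), with studs at (194,106) and (186,167).

```bash
cat > h.py <<'E'
import numpy as np,cv2
def ray(f,uv,z):
    uv=np.atleast_2d(uv).astype(float); R,t=f["R"],f["t"]; c=-R.T@t
    d=np.c_[(uv[:,0]-f["cx"])/f["fx"],(uv[:,1]-f["cy"])/f["fy"],np.ones(len(uv))]@R
    return c+d*((z-c[2])/d[:,2])[:,None]
def world(f,uv):
    uv=np.atleast_2d(uv).astype(int); Z=f["range_z"][uv[:,1],uv[:,0]].astype(float)
    p=np.c_[(uv[:,0]-f["cx"])/f["fx"]*Z,(uv[:,1]-f["cy"])/f["fy"]*Z,Z]
    return (p-f["t"])@f["R"]
def blob(m,seed=None):
    """component under seed, or list of all components' (centroid, area)"""
    n,l,s,c=cv2.connectedComponentsWithStats(m.astype(np.uint8))
    if seed is None: return [(c[i],s[i,4]) for i in range(1,n)]
    return l==l[seed[1],seed[0]]
E
python3 - <<'E'
from h import *
f=dict(np.load("top0.npz")); im=f["image"].astype(int)
print("cam",-f["R"].T@f["t"],f["fx"])
def rect(m,z):
    v,u=np.nonzero(m); p=ray(f,np.c_[u,v],z); r=cv2.minAreaRect((p[:,:2]*1000).astype(np.float32)); return r, np.median(world(f,np.c_[u,v])[:,2])
bright=(im.min(2)>150)
for s in((358,150),(450,155)): print(rect(blob(bright,s),.006))
dark=(im.max(2)<75)
print("platform",rect(blob(dark,(215,140)),.08))
for s in((374,135),(461,182)): 
    print("rib",rect(blob(dark,s),.05))
w=im[75:210,140:255].min(2)>100
for c,a in blob(w):
    if 5<a<80: uv=c+[140,75]; print("stud?",uv,a,ray(f,uv,.1), world(f,uv.round()))
c=cv2.resize(f["image"][75:215,335:500,::-1],None,fx=4,fy=4,interpolation=cv2.INTER_CUBIC); cv2.imwrite("pics/crop1.png",c[:600,:800])
E
```

```text
cam [ 0.36515099 -0.02480644  0.97811391] 445.2655483455173
(((588.6265869140625, -113.70997619628906), (179.5427703857422, 96.18709564208984), 13.684470176696777), np.float64(0.005366379622791921))
(((488.1920471191406, -303.6708984375), (95.9064712524414, 180.07492065429688), 80.4493408203125), np.float64(0.005470597018153092))
platform (((561.0120239257812, 259.1649475097656), (178.01695251464844, 214.6950225830078), 84.65292358398438), np.float64(0.07944903564103636))
rib (((584.094970703125, -111.48492431640625), (65.06031799316406, 16.614198684692383), 13.855316162109375), np.float64(0.04880015406193596))
rib (((486.12518310546875, -297.22344970703125), (21.616403579711914, 63.85227966308594), 80.47711944580078), np.float64(0.04757105752727376))
stud? [194.  105.5] 26 [[0.62325742 0.25385085 0.1       ]] [[0.62181738 0.25335791 0.10140983]]
stud? [185.5 166. ] 26 [[0.49992647 0.26536011 0.1       ]] [[0.50074504 0.26607433 0.09479934]]
```

View pics/crop1.png

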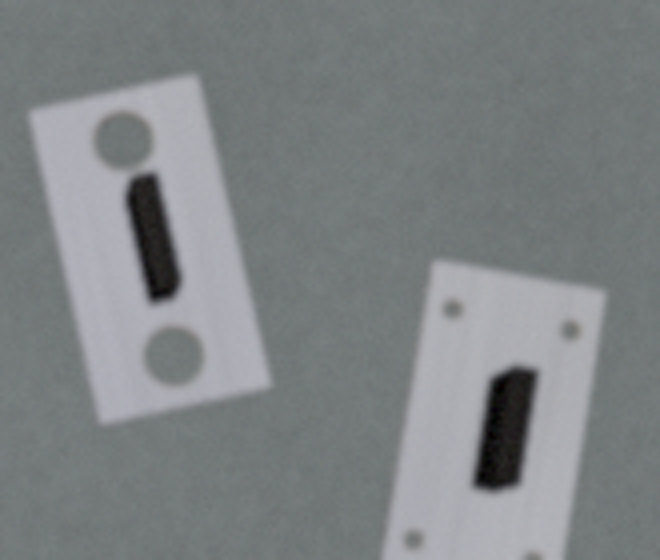

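The crop confirms it: the left plate, with its two large holes at crop (123,140) and (174,355), is the one to take. The right plate has small corner holes. The sizes measured (179.5 x 96 mm, stud pitch 123.9 mm) match the description. Next I grasp it.

Run:
```python
from plant import robot
from h import *
P=np.array([.5884,-.1137]); a=np.radians(13.7); b=np.radians(-5.33)
C=np.array([.5616,.2596])
best=None
q0=robot.sense()["joint_pos"]
for k in(0,np.pi):
    r=[robot.inverse_kinematics([*p,z],[np.pi,0,y+k]) for p,z,y in((P,.2,a),(P,.027,a),(C,.25,b),(C,.1,b))]
    print(k,[None if q is None else np.round(q,2) for q in r])
    if all(q is not None for q in r):
        m=min(2.66-abs(q[6]) for q in r)
        if best is None or m>best[0]: best=(m,k)
k=best[1]; print(best)
robot.grip(.8)
robot.goto([*P,.17],[np.pi,0,a+k])
robot.sleep(.2)
f=robot.grab_frame("wrist"); cv2.imwrite("pics/w1.png",f["image"][:,:,::-1]); np.savez("w1.npz",**f)
s=robot.sense();print(s["t"],s["tcp_pos"],s["tcp_rot"],s["wrist_force"])
```

```text
0 [array([-0.41,  0.46,  0.73,  1.8 , -0.35,  1.02, -0.88]), array([-0.29,  0.68,  0.58,  1.91, -0.55,  0.71, -0.72]), array([-0.96,  0.41,  0.62,  1.69, -0.26,  1.12, -1.92]), array([-0.91,  0.59,  0.57,  1.83, -0.41,  0.85, -1.8 ])]
3.141592653589793 [array([-0.16,  0.4 ,  0.37,  1.79, -0.17,  0.99,  2.09]), array([ 0.01,  0.61,  0.15,  1.89, -0.14,  0.65,  2.05]), array([-0.51,  0.37,  0.01,  1.67, -0.  ,  1.11,  0.98]), array([-0.49,  0.53, -0.02,  1.8 ,  0.01,  0.81,  0.96])]
(np.float64(0.7386438614533892), 0)
3.4083 [ 0.58852696 -0.11331589  0.16998003] [-3.14151216e+00 -4.03037964e-05  2.39791366e-01] [0.20590548 0.10083522 0.12409448]
```

View pics/w1.png

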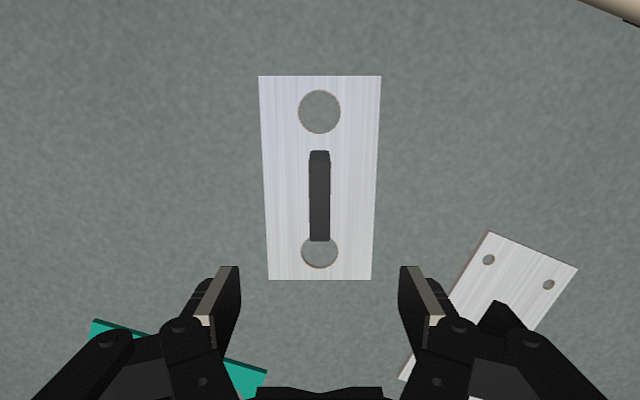

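The wrist view shows the rib at column 319, centred between the fingers at about 228 and 410 and aligned with them. I grasp, lift and carry.

Run:
```python
from plant import robot
from h import *
P=np.array([.5884,-.1137]); a=np.radians(13.7); b=np.radians(-5.33)
C=np.array([.5616,.2596]); yv=np.array([-np.sin(b),np.cos(b)])
print(robot.move_straight([*P,.03],vel=.1,contact_N=8))
robot.grip(0,60); s=robot.sense(); print(s["t"],s["tcp_pos"],s["opening"],s["gripper_force"])
robot.move_straight([*P,.2],vel=.15)
A=C-.028*yv
robot.move_straight([*A,.2],vel=.2,attitude=[np.pi,0,b])
robot.sleep(.2)
f=robot.grab_frame("wrist"); cv2.imwrite("pics/w2.png",f["image"][:,:,::-1]); np.savez("w2.npz",**f)
f=robot.grab_frame("top"); cv2.imwrite("pics/t2.png",f["image"][:,:,::-1]); np.savez("t2.npz",**f)
s=robot.sense();print(s["t"],s["tcp_pos"],s["tcp_rot"],s["wrist_force"],s["gripper_force"],s["opening"])
```

```text
False
5.4833 [ 0.58862874 -0.11365943  0.03034226] 0.1777816532330632 60.076090693473816
8.95 [0.55910584 0.23131423 0.20006466] [-3.14149910e+00 -4.76945319e-05 -9.37099354e-02] [-0.64965306 -0.06138259 -0.92124164] 59.28863704204559 0.1729552959430005
```

View pics/w2.png

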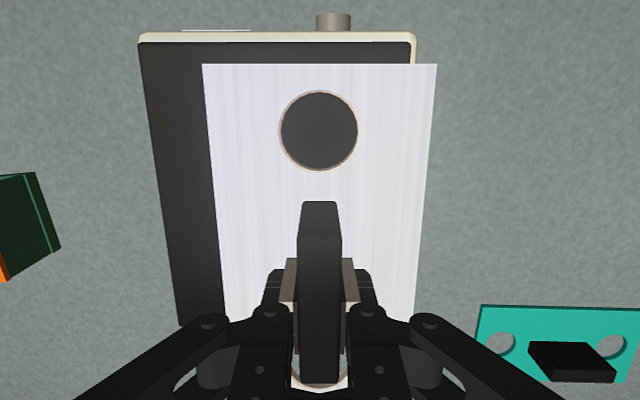

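The plate is held level over the shaker, offset to the right. Its far hole is at (319,131) and the rib is at column 320. I measure the in-hand offset from the hole, then lower until contact.

Run:
```python
from plant import robot
from h import *
b=np.radians(-5.33); C=np.array([.5616,.2596]); xv=np.array([np.cos(b),np.sin(b)]); yv=np.array([-np.sin(b),np.cos(b)])
f=dict(np.load("w2.npz")); im=f["image"].astype(int)
m=blob(im.max(2)<120,(319,131)); v,u=np.nonzero(m)
h=ray(f,[[u.mean(),v.mean()]],.174)[0,:2]; T=robot.sense()["tcp_pos"][:2]
print("hole rel tcp (x,y)",(h-T)@xv,(h-T)@yv,"size",np.ptp(ray(f,np.c_[u,v],.174)[:,:2]@np.c_[xv,yv],axis=0))
A=C-.028*yv
robot.move_straight([*A,.14],vel=.1)
print(robot.move_straight([*A,.120],vel=.02,contact_N=4))
robot.sleep(.4)
s=robot.sense();print(s["t"],s["tcp_pos"],s["tcp_rot"],s["wrist_force"],s["torque"])
```

```text
hole rel tcp (x,y) 0.06288839132408729 0.0008378230244494109 size [0.03301499 0.03314364]
True
10.7 [0.55902518 0.23174837 0.13021076] [-3.14120943e+00  8.33909412e-05 -9.31140812e-02] [-1.51961857 -0.32504314  4.82199233] [ 0.19966536  0.10973548 -0.05911728]
```

Contact came at the expected height (underside 0.100) with about 5 N of force. I slide it across and lower it.

Run:
```python
from plant import robot
from h import *
C=np.array([.5616,.2596])
z=robot.sense()["tcp_pos"][2]
robot.move_straight([*C,z],vel=.04); s=robot.sense(); print(s["t"],s["tcp_pos"],s["wrist_force"])
hit=robot.move_straight([*C,.107],vel=.03,contact_N=6); robot.sleep(.2)
s=robot.sense();print(hit,s["t"],s["tcp_pos"],s["wrist_force"])
f=robot.grab_frame("wrist"); cv2.imwrite("pics/w3.png",f["image"][:,:,::-1])
```

```text
11.5583 [0.56135958 0.25949387 0.12990653] [-0.399174   -0.72193776 -2.55784767]
True 12.4 [0.56142785 0.25955225 0.11029793] [ 0.66150619 -0.24353734  5.74426713]
```

View pics/w3.png

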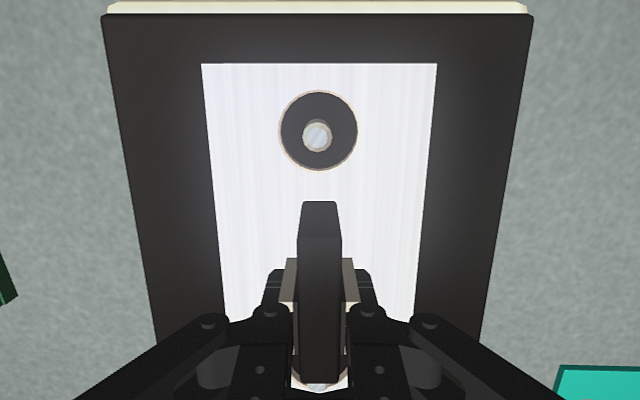

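The stud at (317,136) stands centred in the hole at (319,131). The plate touched the platform at underside height 0.080. I release and retreat.

Run:
```python
from plant import robot
from h import *
C=np.array([.5616,.2596])
robot.grip(.7); robot.move_straight([*C,.25],vel=.12); robot.sleep(.3)
p=[.45,.0,.3]
f=robot.grab_frame("wrist"); cv2.imwrite("pics/w4.png",f["image"][:,:,::-1])
f=robot.grab_frame("scene"); cv2.imwrite("pics/s4.png",f["image"][:,:,::-1])
im=f["image"].astype(int); s=robot.sense();print(s["t"],s["tcp_pos"],s["wrist_force"])
```

```text
14.6667 [0.56157197 0.25958448 0.24984666] [-0.21181625 -0.63363484 -0.67713275]
```

View pics/w4.png

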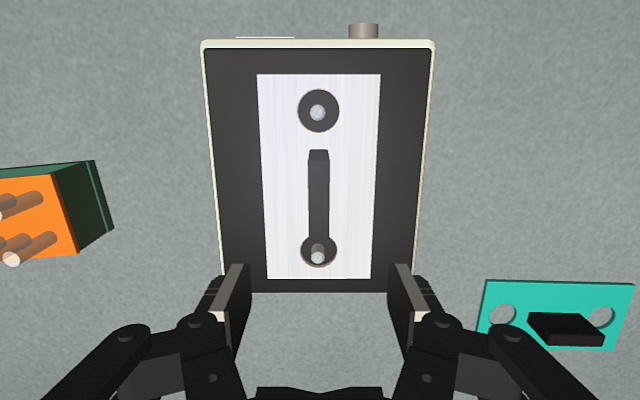

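View pics/s4.png

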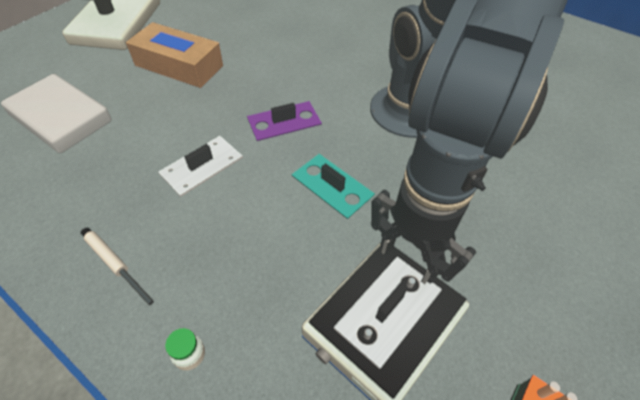

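The wrist view shows both studs, at (318,112) and (318,253), through the holes and the plate flat on the platform. The scene view shows the four-hole plate unmoved at (200,165) and the gripper clear.

```bash
python3 -c "
from plant import robot
print(robot.close_job())"
```

```text
the job is handed in; nothing more can be done
None
```

The two-hole plate was rested on the studs, slid across and now lies flat on the shaker's platform with both studs through its holes; the other plate was not moved, and the job was handed in at about 15 s of the 51 s allowed (no verdict was returned).

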